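Rake a dropped buckle out from under the annealing hearth

ROBOT

A 6-joint arm with a two-finger parallel gripper is mounted at the origin on the work surface. World frame = base frame: x ahead of the robot, y to its left, z up, the work surface at z = 0. Lengths are in mm, angles in rad, forces in N, time in s.
With the tool pointing down it reaches from about 325 to 775 mm from the base axis. Payload 5.5 kg.
Tool frame: the origin (TCP) lies on the centre line of the jaws, within the pads' length; the fingertips stand 22 mm ahead of it and the grasp point (between the pads) lies 3 mm ahead of it; z points along the fingers, y is the direction in which the jaws open and shut (so a half turn about z gives the same grasp; the last joint's range is limited). The gripper opens to 88 mm and grips with 3 to 60 N. Pads are 20 mm wide; open, the fingers measure 115 mm over their backs; the gripper's body (75 mm by 178 mm) begins 61 mm behind the grasp point.
Start: joints at [1.235, 0.091, 1.231, -0, 1.82, -0.057], TCP at [165.125, 576.845, 210.231] pointing down, gripper open.
Joint ranges: [-2.87, 2.87], [-0.86, 2.18], [0.17, 2.46], [-1.51, 4.65], [0.06, 2.69], [-2.65, 2.65]. Speed limits (rad/s): [2.57, 2.57, 3.01, 3.14, 3.14, 3.14].

INTERFACE

Orientations are given as a unit quaternion [w, x, y, z].
In Python, from cell import env, eyes gives the robot as it stands.
- The arm moves only by the tool jog_arm, never from a script. Its arguments are lists of equal length, an entry for each row: "fingers": the finger opening in mm, from 0 to 87.8; "dp": the shift along the tool's x, y, z in mm, a list of three; "spin": the turn about the tool's z in rad. In form: {"fingers": [fingers, ...], "dp": [[x, y, z], ...], "spin": [spin, ...]}. A call has 1 to 10 rows; each row shifts and turns the commanded pose from where the row before left it, along the tool's axes as they then stand; what a row does not reach is not made up. A row lasts 1/8 s, in which the tool goes at most 62.5 mm and 10.7 degrees, less where a joint would pass 70% of its speed; a pose out of reach is approached as far as the arm can. A call with a gripper value outside its range is refused whole. The fingers move at their own pace and stop on an object; "squeeze" is the grip in N (left out, the last holds). Time passes only in rows, so rows that do not move let the fingers close. It gives the time, the measured TCP pose, the force and the opening at its end, in the units of the state.
- env.observe(): the state, without advancing time (a new reading comes with each control period).
- eyes.grab_frame(name): name is "scene" or "top"; returns a dict with "pixels" (480x640x3 uint8, red, green, blue), "range_z" (480x640 float32, mm along the optical axis (not along the pixel's ray), 0 where there is no reading), "fx", "fy", "cx", "cy" (pixels), "k1" (the pictures are not rectified: a ray, as slopes to the right and down, at radius r is drawn at 1 + k1 r^2 times it, then the intrinsics apply), "R" (3x3) and "t" (3): a world point X has camera coordinates R X + t. Camera axes: x right, y down, z forward; pixel columns grow to the right and rows downward; lengths in mm; the calibration is good to about 2 mm. A picture is of the moment at which its call begins.
- env.close_job(): hands the job in, once; it reports no verdict.
The state is a dict: "clock": time; "q": joint angles; "qvel": joint speeds; "joint_torque": joint torques, N m; "position": TCP position; "eef_rot": TCP orientation; "contact_force": force on the tool from outside, world axes, zero at the start; "wrist_torque": the same for the moment, N m; "width": finger opening in mm.
Only numpy, scipy, OpenCV 4.12 (cv2) and the standard library are available. Lean on these libraries where they do the work, as an engineer would, in place of code of your own. Each camera call takes 0.05 s, during which the arm holds its last target.

TASK

A brass buckle has slipped between the bars of the annealing hearth and lies in the low gap beneath. Take the bent hook from the tool rack, reach in under the hearth's open front and rake the buckle out with it over the wavy sheet until it lies flat and wholly clear in front of the hearth, never pressing the hook hard on sheet, buckle or hearth; then hang the hook back in its notch and let go. Do not touch the buckle with the fingers, and leave everything else where it is.

Things in the scene. Friction and masses are not known exactly. Their poses are not given: they have to be found in the camera images.
- hearth: Fixed steel hearth, 200 deep (x) by 260 wide (y), 56 mm high, bars of 6 mm along x, 18 mm apart. Origin: middle of its open front edge at bench level; x points in under the grate. Only the front is open: its rail spans x 0 to 12 mm, underside 44 mm above the bench; 18 mm square legs at the front corners. Soldering blocks are fixed on the grate behind x = 135 mm, tops up to 75 mm.
- liner: Fixed thin steel sheet under the hearth and 190 mm out in front, 250 wide. Waves run across it: along the hearth's x its face rises and falls between 3 and 13 mm above the bench, slopes up to 17 degrees, level in y. Where they lie is not surveyed: feel them. It and the buckle are marked by the hook at more than 15 N; 3 to 8 N is ample. Origin: bench level near the hearth's front edge.
- buckle_mid (a point): Middle of the window, at half thickness, of the loose brass buckle: a flat rectangular frame 40 (its x) by 50 (its y) by 5 mm thick, about 40 g, with an open window 28 by 38 mm. It starts flat on the sheet under the grate, its x within 0.4 rad of the hearth's x.
- hook_grip (a point): Middle of the hook's upright wooden handle, 26 (x) by 30 (y) by 65 mm (z). Below it: a 14 mm square ferrule, 25 mm long, then a 5 mm rod on the same axis, bent to a toe that runs 95 mm along x (toe's axis 118.5 mm below this point) and ends in a claw turned straight down. z is up the handle. About 100 g. Starts hung in the rack, toe along the rack's x. A sideways load may turn it in the grip.
- hook_claw (a point): Round lower tip of the hook's claw (5 mm thick), 95 mm along the hook's x from the handle's axis and 132.5 mm below the handle's middle; same axes as the handle. The toe's underside is 11.5 mm, its top 16.5 mm above this tip.
- rack_notch (a point): Axis of the fixed rack's middle notch at the rail's top, 120 mm above the bench. Notch 20 mm wide, through the 22 mm rail, open to this frame's +x (rail's front 20 mm ahead, notch's back 10 mm behind). Hung, the handle's foot rests on the rail (its middle 32.5 mm above this point), ferrule in the notch. Take it out: raise 30 mm, draw out 60 mm along +x. Other tools hang 52 mm to each side.
- chasing_hammer: Bystander: small hammer, 28 mm high, lying on the fixed steel bench block (130 mm square, 47 mm high) on the side of the bench opposite the rack. Origin under its middle.
- pliers: Bystander: pliers, 140 mm long, 11 mm high, lying on the bench. Origin at the middle.
- flux_jar: Bystander: round jar, 56 mm wide, 46 mm high, on the bench. Origin under its centre.
- finger_ring: Bystander: plain metal finger ring, 22 mm across, 6 mm high, lying on the sheet in front of the hearth, near the sheet's edge on the hearth's -y side. Origin under its centre.
- strip: Bystander: flat steel strip 65 x 10 x 4 mm lying on the sheet in front of the hearth, near the sheet's edge on the hearth's +y side. Origin under its middle.
Things that resemble listed ones, but are neither listed nor needed, are in the scene too. Leave any pink look-alike of the part that bears hook_grip alone. Leave any red look-alike of the part that bears rack_notch alone.

How it is judged:
By the outcome, as a careful person would: the job done as asked, in the order asked, and still so for the second after the job is handed in, with the robot touching nothing.
It also fails if it takes over 72 s, if anything falls off the work surface, if the arm or the gripper's body presses on something with over 40 N, if the wrist force passes 120 N, or if a joint passes its speed limit or range.

## Working session

There is one attempt and no reset: what is moved stays moved. The work goes in short steps, Python scripts to look and compute and a tool call to move; the robot and the scene stay as the last step left them, time stands still between calls to the robot, and variables do not carry over. Pictures are saved under pics/ and viewed, and the job is handed in when it is done.

Besides the shell and the picture viewer there is one more tool, called after "Emit:" as a command line: name --pt "numbers of a row" for each row, then --argument value for the rest. jog_arm: Moves the arm, as the interface text tells. Its arguments: {"type":"object","properties":{"fingers":{"type":"array","items":{"type":"number"}},"dp":{"type":"array","items":{"type":"array","items":{"type":"number"}}},"spin":{"type":"array","items":{"type":"number"}},"squeeze":{"type":"number"}},"required":["fingers","dp","spin"]}

```bash
ls; mkdir -p pics; python3 - <<'E'
from cell import env, eyes
import cv2, numpy as np
print(env.observe())
for n in ("scene","top"):
    f=eyes.grab_frame(n); cv2.imwrite(f"pics/{n}0.png",f["pixels"][:,:,::-1]); np.savez(f"pics/{n}0.npz",**f)
    print(n,f["fx"],f["fy"],f["cx"],f["cy"],f["k1"],np.round(f["R"],3).tolist(),f["t"],(f["range_z"]>0).mean())
E
```

```text
pics
{'clock': 0.0, 'q': array([ 1.23526154e+00,  9.18431307e-02,  1.23189277e+00, -2.05582888e-05,
        1.81980400e+00, -5.67285085e-02]), 'qvel': array([-0.00021312, -0.00167688,  0.00062347, -0.00038126,  0.0022576 ,
       -0.0012801 ]), 'joint_torque': array([ 1.47953469e-04, -4.46446717e+01, -4.06446612e+01,  6.98188506e-02,
        2.93950026e-02, -1.59751762e-04]), 'position': array([165.04160561, 576.51269552, 209.1124421 ]), 'eef_rot': array([-1.79963132e-04,  1.38954502e-01,  9.90298288e-01, -9.56899888e-04]), 'contact_force': array([-0.57739259,  0.71083921, -0.58208928]), 'wrist_torque': array([-0.0305244 ,  0.0290792 , -0.01129378]), 'width': 87.44488859123834}
scene 433.3980434086512 433.3980434086512 325.14730205801646 235.45459979742802 0.028454144596370842 [[0.273, 0.962, 0.008], [0.789, -0.22, -0.573], [-0.55, 0.163, -0.819]] [ -57.92660671 -372.87905324 1410.28714559] 0.99595703125
top 439.8230557044835 439.8230557044835 324.2374913501726 244.19282482581235 -0.11222190286420332 [[0.03, -1.0, 0.005], [-0.992, -0.031, -0.122], [0.122, -0.001, -0.993]] [-110.96325565  517.04431681 1214.32867898] 0.9959700520833333
```

View pics/scene0.png

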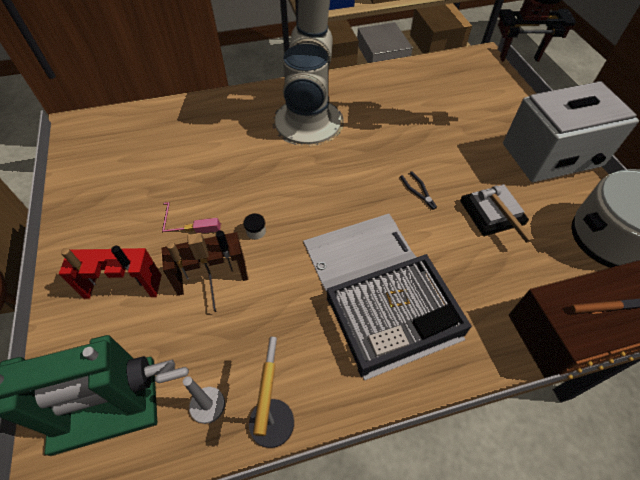

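View pics/top0.png

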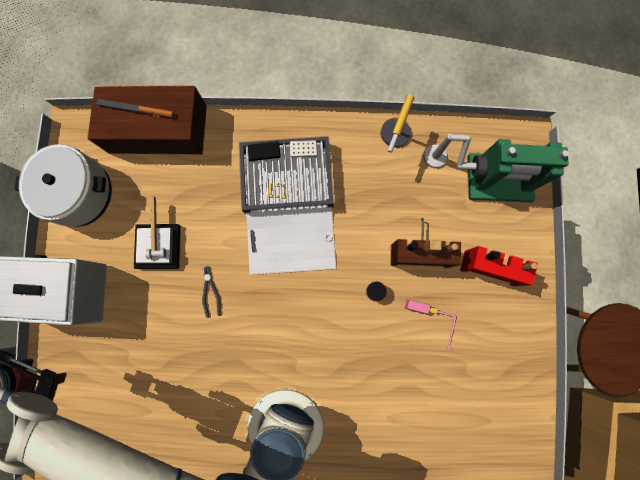

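The views show the hearth at top (240-335, 138-212), brass buckle about (277,190), brown rack (427,252), and hook with the toe up at (423,225). A red rack and a pink hook are the look-alikes. Next I'll crop closer and measure.

```bash
cat > h.py <<'E'
import numpy as np, cv2
def load(n): return dict(np.load(f"pics/{n}.npz"))
def slopes(f,uv):
    uv=np.atleast_2d(np.array(uv,float)); k=float(f["k1"])
    d=(uv-[f["cx"],f["cy"]])/[f["fx"],f["fy"]]
    s=d.copy()
    for _ in range(20): s=d/(1+k*(s**2).sum(1,keepdims=True))
    return s
def ray(f,uv):
    s=slopes(f,uv); d=np.c_[s,np.ones(len(s))]@f["R"]; o=-f["R"].T@f["t"]; return o,d
def onz(f,uv,z):
    o,d=ray(f,uv); return o+d*((z-o[2])/d[:,2])[:,None]
def dep(f,uv):
    uv=np.atleast_2d(uv); s=slopes(f,uv)
    z=np.array([f["range_z"][int(round(v)),int(round(u))] for u,v in uv])
    return (np.c_[s,np.ones(len(s))]*z[:,None]-f["t"])@f["R"]
def proj(f,X):
    c=np.atleast_2d(X)@f["R"].T+f["t"]; s=c[:,:2]/c[:,2:]; s=s*(1+float(f["k1"])*(s**2).sum(1,keepdims=True))
    return s*[f["fx"],f["fy"]]+[f["cx"],f["cy"]]
def crop(f,x0,y0,x1,y1,k,name):
    cv2.imwrite(name,cv2.resize(f["pixels"][y0:y1,x0:x1,::-1],None,fx=k,fy=k,interpolation=cv2.INTER_CUBIC))
E
python3 - <<'E'
from h import *
t=load("top0"); s=load("scene0")
crop(t,230,130,350,280,4,"pics/c1.png")
crop(t,380,200,540,320,5,"pics/c2.png")
crop(s,290,200,490,380,4,"pics/c3.png")
crop(s,50,190,270,330,3.6,"pics/c4.png")
E
```

```text
(no output)
```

View pics/c1.png

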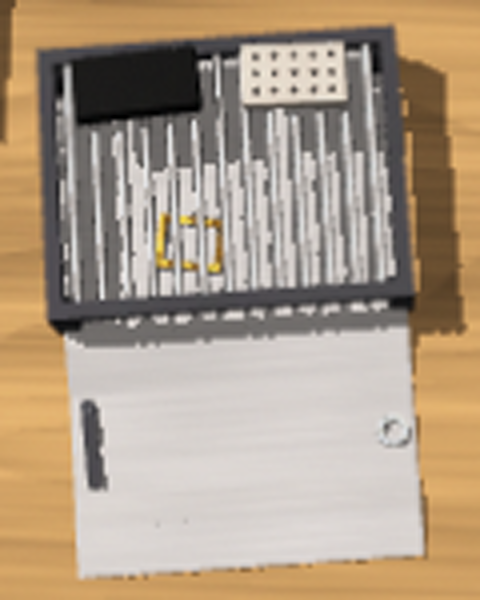

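View pics/c2.png

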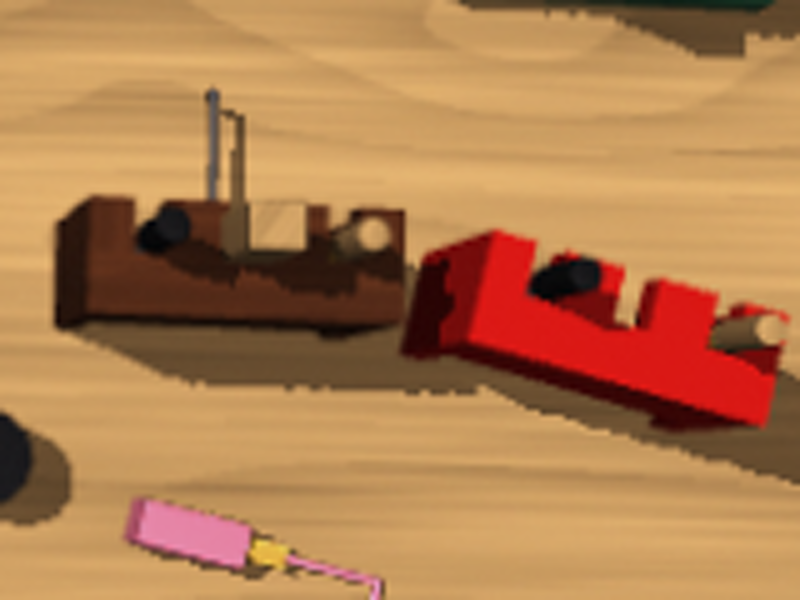

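View pics/c3.png

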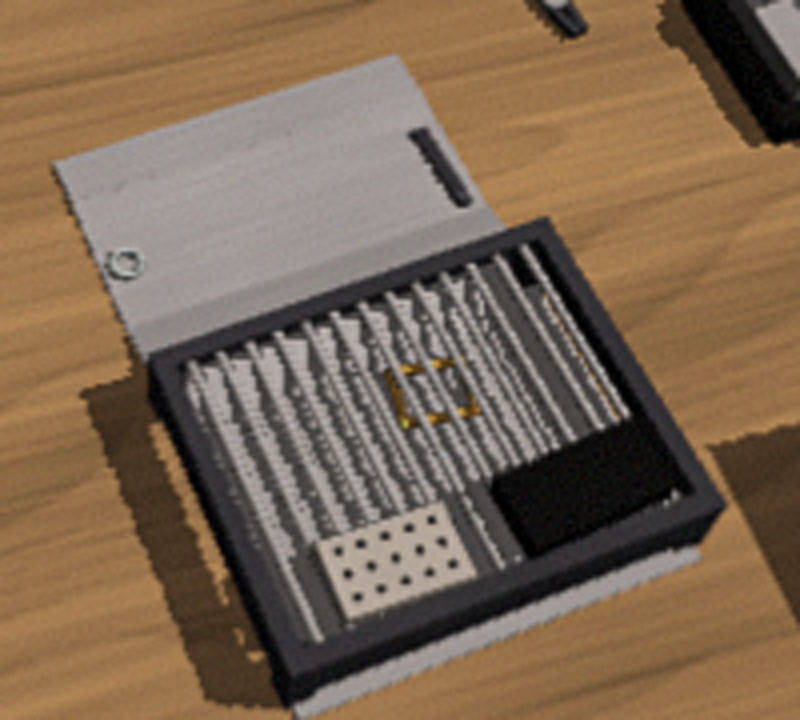

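View pics/c4.png

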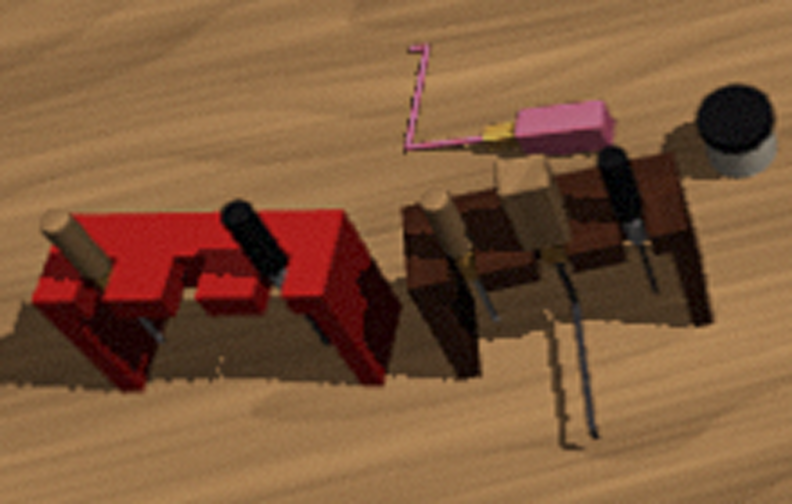

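```bash
cat >> h.py <<'E'
def cloud(f):
    v,u=np.mgrid[0:480,0:640]; uv=np.c_[u.ravel(),v.ravel()]
    s=slopes(f,uv); z=f["range_z"].ravel()
    return (((np.c_[s,np.ones(len(s))]*z[:,None]-f["t"])@f["R"]).reshape(480,640,3))
E
python3 - <<'E'
from h import *
for n in("top0","scene0"):
    f=load(n); P=cloud(f); hsv=cv2.cvtColor(f["pixels"],cv2.COLOR_RGB2HSV)
    # wood bench noise
    fl=P[(abs(P[...,0]-450)<60)&(abs(P[...,1]-0)<60)]; print(n,"bench z",np.median(fl[:,2]),fl[:,2].std())
    # region rack
    m=(P[...,0]>400)&(P[...,0]<640)&(P[...,1]<-200)&(P[...,1]>-450)
    rt=m&(abs(P[...,2]-120)<5); q=P[rt]; print("z120",len(q),q.min(0),q.max(0))
    (c,sz,a)=cv2.minAreaRect(q[:,:2].astype(np.float32)); print(c,sz,a)
    ht=m&(P[...,2]>178); q=P[ht]; print("high",len(q),np.median(q,0) if len(q) else 0,q.min(0),q.max(0))
    for y0,y1 in((-420,-375),(-375,-340),(-340,-290)): 
        g=q[(q[:,1]>y0)&(q[:,1]<=y1)]
        if len(g): print(y0,len(g),g.mean(0),g.min(0),g.max(0))
    # hearth frame dark z~56
    m=(P[...,0]>500)&(P[...,0]<850)&(P[...,1]<350)&(P[...,1]>-100)&(abs(P[...,2]-56)<5)&(f["pixels"].max(2)<95)
    q=P[m]; print("hearth",len(q)); r=cv2.minAreaRect(q[:,:2].astype(np.float32)); print(r,cv2.boxPoints(r).tolist())
    # buckle
    m=(hsv[...,0]>18)&(hsv[...,0]<30)&(hsv[...,1]>170)&(hsv[...,2]>90)&(P[...,0]>600)&(P[...,0]<800)&(P[...,1]>20)&(P[...,1]<280)
    vs,us=np.nonzero(m); print("buckle px",len(us),us.min(),us.max(),vs.min(),vs.max(), "z",np.percentile(P[m][:,2],[5,25,50,75,95]))
    X=onz(f,np.c_[us,vs],12); r=cv2.minAreaRect(X[:,:2].astype(np.float32)); print(r)
E
```

```text
top0 bench z 1.7290830141456386 3.425944416351825
z120 963 [ 465.74653577 -449.54927641  115.01339822] [ 529.66404931 -287.43394787  124.9493727 ]
(497.67559814453125, -368.69696044921875) (161.62277221679688, 63.10441589355469) 89.14505767822266
high 169 [ 507.49425857 -369.13308267  182.86907875] [ 495.4444987  -422.42368302  178.12897915] [ 521.32360257 -312.02701878  189.47854694]
-420 58 [ 508.07443876 -381.74378027  183.64557707] [ 495.77330558 -388.11250074  179.25595227] [ 521.32360257 -375.19180543  189.47854694]
-375 75 [ 508.27622016 -365.85800813  183.78407155] [ 495.4444987  -374.95793791  178.7636379 ] [ 520.978949   -356.7932208   188.95080941]
-340 34 [ 507.05326239 -320.32992187  180.19637584] [ 498.81954801 -327.9338644   178.12897915] [ 514.88294547 -312.02701878  183.44296767]
hearth 949
((723.6356201171875, 123.64744567871094), (454.3209533691406, 231.2858428955078), 87.30730438232422) [[597.4485473632812, -97.82942199707031], [828.4790649414062, -108.69502258300781], [849.8226928710938, 345.12432861328125], [618.7921752929688, 355.98992919921875]]
buckle px 8 26
[... 748 characters left out ...]
.92516451] [ 498.03624623 -374.96195685  178.06414033] [ 523.38994856 -358.67974419  189.16995808]
-340 50 [ 509.31743218 -321.74670709  181.16651824] [ 499.4970411  -330.39660164  178.13423206] [ 517.86811099 -313.42952817  183.75478651]
hearth 2234
((723.8775024414062, 91.46521759033203), (389.598388671875, 234.11972045898438), 87.43301391601562) [[598.2105712890625, -97.89570617675781], [832.0953369140625, -108.38131713867188], [849.54443359375, 280.8261413574219], [615.65966796875, 291.311767578125]]
buckle px 10 390 408 290 305 z [ 6.75927256  7.33579763  9.99554709 10.56834236 11.35305568]
((680.1481323242188, 46.1799201965332), (44.0435905456543, 35.97723388671875), 83.22815704345703)
```

```bash
python3 - <<'E'
from h import *
for n in("top0","scene0"):
    f=load(n); P=cloud(f); hsv=cv2.cvtColor(f["pixels"],cv2.COLOR_RGB2HSV).astype(int)
    px=f["pixels"].astype(int)
    m=(P[...,0]>440)&(P[...,0]<560)&(P[...,1]<-270)&(P[...,1]>-470)&(abs(P[...,2]-120)<7)&~((px[...,0]>120)&(px[...,1]<60))
    m&=(px[...,0]<120)&(px[...,0]>px[...,2]+15)
    n_,lab,st,_=cv2.connectedComponentsWithStats(m.astype(np.uint8),connectivity=8)
    k=1+np.argmax(st[1:,4]); mm=lab>0
    vs,us=np.nonzero(mm); X=onz(f,np.c_[us,vs],120); r=cv2.minAreaRect(X[:,:2].astype(np.float32)); print(n,"rail",len(X),r)
    # back edge line fit: per column min x
    b=[];
    for y in np.arange(-440,-300,4):
        g=X[(abs(X[:,1]-y)<2)]
        if len(g)>3: b.append((y,g[:,0].min(),g[:,0].max()))
    b=np.array(b); print(np.round(b).astype(int).tolist())
    print(np.polyfit(b[:,0],b[:,1],1))
    # hearth outer
    m=(P[...,0]>590)&(P[...,0]<860)&(P[...,1]<240)&(P[...,1]>-70)&(P[...,2]>46)&(P[...,2]<66)&(px.max(2)<95)&(px.max(2)-px.min(2)<30)
    n_,lab,st,_=cv2.connectedComponentsWithStats(m.astype(np.uint8),connectivity=8)
    k=1+np.argmax(st[1:,4]); vs,us=np.nonzero(lab==k); X=onz(f,np.c_[us,vs],56); r=cv2.minAreaRect(X[:,:2].astype(np.float32)); print("hearth",len(X),r,np.round(cv2.boxPoints(r)).tolist())
    m=(px[...,0]>90)&(px[...,0]>1.8*px[...,2])&(P[...,0]>630)&(P[...,0]<760)&(P[...,1]>20)&(P[...,1]<190)
    o=np.zeros((480,640,3),np.uint8); o[m]=255; o=cv2.addWeighted(f["pixels"][:,:,::-1],.5,o,.5,0)
    vs,us=np.nonzero(m); X=onz(f,np.c_[us,vs],12); print("bk",len(X),np.c_[us,vs].tolist() if 0 else '',X[:,:2].min(0),X[:,:2].max(0),cv2.minAreaRect(X[:,:2].astype(np.float32)))
    if n=="top0": crop(f,255,165,300,215,12,"pics/b_top.png")
    else: crop(f,370,275,430,320,12,"pics/b_sc.png")
E
```

```text
top0 rail 1061 ((497.1995849609375, -372.32843017578125), (168.70913696289062, 62.50193405151367), 89.2605209350586)
[[-440, 470, 526], [-436, 470, 526], [-432, 470, 496], [-428, 467, 499], [-424, 467, 496], [-420, 467, 496], [-416, 466, 517], [-412, 466, 528], [-408, 466, 528], [-404, 466, 503], [-400, 466, 501], [-396, 466, 498], [-392, 466, 498], [-388, 466, 495], [-384, 468, 495], [-380, 468, 495], [-376, 468, 495], [-372, 468, 494], [-368, 468, 494], [-364, 468, 497], [-360, 468, 526], [-356, 467, 529], [-352, 467, 529], [-348, 467, 528], [-344, 467, 528], [-340, 467, 528], [-336, 467, 528], [-332, 467, 528], [-328, 467, 528], [-324, 467, 498], [-320, 469, 498], [-316, 469, 501], [-312, 469, 527], [-308, 469, 527], [-304, 469, 527]]
[3.89151634e-03 4.68862953e+02]
hearth 739 ((717.0034790039062, 35.832008361816406), (200.23773193359375, 227.70965576171875), 5.703274726867676) [[606.0, 139.0], [629.0, -87.0], [828.0, -68.0], [805.0, 159.0]]
bk 479  [627.17013345  24.16856045] [769.78502854 187.80134048] ((699.2267456054688, 106.21550750732422), (142.63755798339844, 163.3266296386
[... 327 characters left out ...]
-400, 467, 531], [-396, 485, 535], [-392, 503, 530], [-388, 515, 531], [-384, 516, 533], [-364, 469, 533], [-360, 467, 533], [-356, 467, 533], [-352, 469, 533], [-348, 467, 535], [-344, 468, 532], [-340, 467, 534], [-336, 467, 533], [-332, 503, 533], [-316, 467, 514], [-312, 469, 537], [-308, 469, 535], [-304, 468, 533]]
[-1.57535539e-01  4.19857518e+02]
hearth 1881 ((720.2088623046875, 36.29962921142578), (202.5606231689453, 231.88543701171875), 5.368344306945801) [[609.0, 142.0], [630.0, -89.0], [832.0, -70.0], [810.0, 161.0]]
bk 269  [633.1377873   20.72969143] [763.28403609 185.91361932] ((675.4246215820312, 121.72256469726562), (181.23724365234375, 116.4532470703125), 67.76644134521484)
```

View pics/b_top.png

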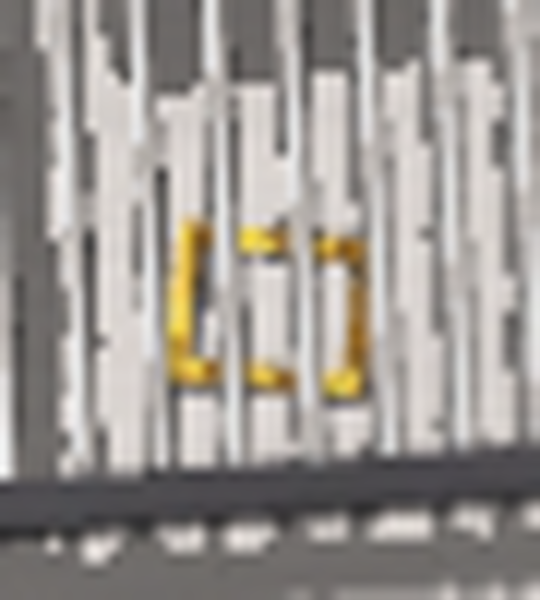

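View pics/b_sc.png

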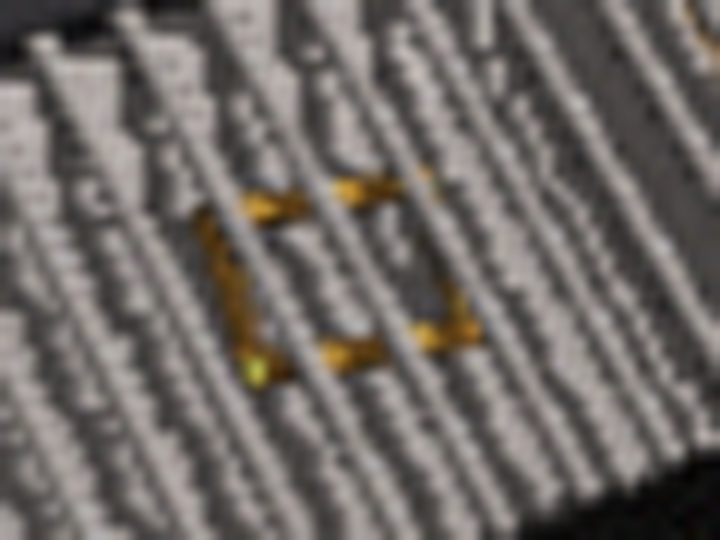

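```bash
python3 - <<'E'
from h import *
t=load("top0");s=load("scene0")
c=lambda L,k,x,y:[((a+.5)/k-.5+x,(b+.5)/k-.5+y) for a,b in L]
# hearth corners FL,FR,BR,BL at z56
A=onz(t,c([(52,320),(412,297),(397,27),(38,48)],4,230,130),56)
# scene crop c3 4x off 290,200: FL(548,220) FR(150,365) BR(288,680) BL(722,503)
B=onz(s,c([(548,220),(150,362),(288,678),(722,503)],4,290,200),56)
for X in(A,B):
    print(np.round(X[:,:2],1).tolist(),np.round(np.linalg.norm(np.roll(X,-1,0)-X,axis=1)),np.round(X[:,:2].mean(0),1))
bt=onz(t,c([(187,220),(172,388),(362,395),(362,238)],12,255,165),13)
bs=onz(s,c([(197,213),(252,378),(480,340),(432,178)],12,370,275),13)
for X in(bt,bs):print("buckle",np.round(X[:,:2],1).tolist(),np.round(np.linalg.norm(np.roll(X,-1,0)-X,axis=1)),X.mean(0))
# sheet front corners: c1 (78,578),(424,555); c3 (55,160),(400,57)
print("sheet",onz(t,c([(78,578),(424,555),(68,335),(412,325)],4,230,130),6)[:,:2].round(),onz(s,c([(400,57),(55,160)],4,290,200),6)[:,:2].round())
# ring, strip
print("ring",onz(t,c([(395,432)],4,230,130),8)[:,:2],onz(s,c([(125,263)],4,290,200),8)[:,:2])
print("strip",onz(t,c([(92,402),(97,487)],4,230,130),8)[:,:2],onz(s,c([(418,132),(460,203)],4,290,200),8)[:,:2])
# toe tip
print("toe end top, z=34+2.5",onz(t,c([(212,93)],5,380,200),36),"base",onz(t,c([(212,197)],5,380,200),36))
print("scene toe",onz(s,c([(594,437)],3.6,50,190),34))
E
```

```text
[[608.2, 137.5], [632.2, -115.2], [830.9, -99.0], [808.0, 159.6]] [254. 199. 260. 201.] [719.8  20.7]
[[611.3, 141.7], [639.3, -117.0], [832.5, -98.9], [805.3, 159.2]] [260. 194. 260. 195.] [722.1  21.2]
buckle [[698.9, 69.1], [656.8, 70.8], [656.4, 24.4], [695.6, 26.1]] [42. 46. 39. 43.] [676.91259239  47.57778358  13.        ]
buckle [[661.1, 23.9], [697.9, 21.6], [702.2, 67.7], [666.4, 72.1]] [37. 46. 36. 48.] [681.90742038  46.352829    13.        ]
sheet [[ 430.  118.]
 [ 454. -130.]
 [ 607.  135.]
 [ 622. -117.]] [[ 435.  120.]
 [ 455. -128.]]
ring [[ 542.6265202  -106.55637575]] [[ 543.9828331  -105.45290049]]
strip [[557.87002143 114.08839731]
 [495.96141011 107.33577427]] [[498.81129425 108.16216338]
 [558.49371843 113.95482854]]
toe end top, z=34+2.5 [[ 603.32097883 -372.84511003   36.        ]] base [[ 543.15744599 -372.9156036    36.        ]]
scene toe [[ 610.31521842 -374.00444623   34.        ]]
```

```bash
cat >> h.py <<'E'
HO=np.array([621.5,11.3]); YW=0.097
UX=np.array([np.cos(YW),np.sin(YW)]); UY=np.array([-UX[1],UX[0]])
E
python3 - <<'E'
from h import *
R={}
for n in("top0","scene0"):
    f=load(n);P=cloud(f);px=f["pixels"].astype(int)
    d=P[...,:2]-HO; hx=d@UX; hy=d@UY
    fl=(P[...,0]>200)&(P[...,0]<420)&(P[...,1]>-100)&(P[...,1]<120); print(n,"bench near",np.median(P[fl][:,2]))
    for nm,m0 in(("bench L",(hy>140)&(hy<200)),("bench R",(hy<-150)&(hy>-250))):
        m=m0&(hx<0)&(hx>-190)&(px[...,0]>px[...,2]+30)&(abs(P[...,2])<15); print(nm,[round(float(P[m&(abs(hx-c)<25)][:,2].mean()),1) for c in(-165,-115,-65,-20)])
    out=[]
    for c in range(-185,125,10):
        m=(abs(hx-c)<=5)&(hy<95)&(hy>-85)&(px.max(2)-px.min(2)<25)&(P[...,2]<25)&(P[...,2]>-10)
        z=P[m][:,2]; out.append((c,len(z),round(float(np.mean(z)),1),round(float(np.median(z)),1)) if len(z)>5 else (c,len(z)))
    for o in out:print(o)
E
```

```text
top0 bench near -0.23974867432861446
bench L [-0.8, -0.8, -1.1, -0.7]
bench R [-0.9, -0.6, -0.8, -0.8]
(-185, 0)
(-175, 198, 3.5, 3.6)
(-165, 212, 4.0, 4.0)
(-155, 219, 4.3, 4.4)
(-145, 214, 4.9, 4.9)
(-135, 211, 3.7, 3.3)
(-125, 213, 2.6, 2.6)
(-115, 210, 2.1, 2.1)
(-105, 209, 2.2, 2.2)
(-95, 212, 2.2, 2.3)
(-85, 209, 2.0, 2.2)
(-75, 210, 2.3, 2.4)
(-65, 213, 2.0, 1.8)
(-55, 206, 2.4, 2.5)
(-45, 214, 3.0, 2.9)
(-35, 221, 5.9, 5.9)
(-25, 219, 8.9, 8.9)
(-15, 218, 11.8, 12.0)
(-5, 200, 12.1, 12.0)
(5, 126, 9.9, 10.1)
(15, 0)
(25, 98, 4.0, 4.0)
(35, 136, 2.3, 2.4)
(45, 105, 2.8, 2.6)
(55, 123, 2.3, 2.3)
(65, 123, 2.0, 1.8)
(75, 107, 2.3, 2.2)
(85, 123, 2.2, 1.9)
(95, 138, 2.7, 2.8)
(105, 134, 2.6, 2.6)
(115, 132, 2.3, 2.1)
scene0 bench near 0.727390567321197
bench L [0.9, 0.7, 0.8, 1.0]
bench R [0.7, 0.7, 0.8, 0.7]
(-185, 3)
(-175, 166, 4.2, 4.2)
(-165, 187, 5.1, 5.0)
(-155, 202, 6.0, 6.0)
(-145, 209, 6.6, 6.6)
(-135, 235, 5.5, 5.6)
(-125, 225, 4.5, 4.4)
(-115, 224, 3.9, 3.9)
(-105, 223, 3.7, 3.7)
(-95, 228, 3.8, 3.8)
(-85, 225, 3.8, 3.7)
(-75, 240, 3.9, 3.9)
(-65, 234, 3.8, 3.8)
(-55, 239, 3.8, 3.9)
(-45, 221, 4.6, 4.6)
(-35, 212, 7.5, 7.4)
(-25, 156, 10.1, 10.2)
(-15, 0)
(-5, 51, 12.7, 12.5)
(5, 193, 11.5, 11.5)
(15, 193, 8.6, 8.6)
(25, 197, 5.5, 5.5)
(35, 169, 4.1, 4.1)
(45, 150, 3.9, 4.1)
(55, 175, 4.0, 3.9)
(65, 169, 4.0, 3.9)
(75, 151, 4.0, 4.1)
(85, 183, 4.1, 3.8)
(95, 196, 4.1, 4.1)
(105, 195, 3.9, 3.9)
(115, 195, 3.9, 4.0)
```

```bash
cat >> h.py <<'E'
from scipy.spatial.transform import Rotation as Ro
def st():
    from cell import env
    o=env.observe(); q=o["eef_rot"]; M=Ro.from_quat([q[1],q[2],q[3],q[0]]).as_matrix(); return o,M
def to(x,y,z,yaw=None):
    o,M=st(); d=M.T@(np.array([x,y,z])-o["position"]); cy=np.arctan2(M[1,1],M[0,1])
    print("t",round(o["clock"],2),"pos",o["position"].round(1),"yaw",round(float(cy),4),"tilt",M[:2,2].round(4),"F",o["contact_force"].round(1),"w",round(o["width"],1))
    print("dp tool",d.round(1),"dist",np.linalg.norm(d).round(1), "spin",None if yaw is None else round(float(cy-yaw),4))
E
python3 - <<'E'
from h import *
f=load("top0");P=cloud(f)
for x in range(100,700,50):
    print(x,[int(np.max(P[(abs(P[...,0]-x)<25)&(abs(P[...,1]-y)<25)][:,2],initial=-9)) for y in range(700,-500,-50)])
to(480,250,230,0)
E
```

```text
100 [2, 5, 5, 5, 327, 570, 574, 576, 577, 575, 569, 550, 6, 190, 217, 216, 5, 6, 5, 7, 6, 4, 6, 5]
150 [6, 6, 264, 442, 349, 566, 573, 563, 550, 6, 6, 5, 6, 6, 6, 5, 5, 6, 5, 5, 4, 6, 7, 7]
200 [6, 333, 352, 442, 345, 564, 564, 6, 6, 5, 5, 7, 6, 5, 5, 7, 6, 8, 6, 5, 5, 5, 6, 7]
250 [5, 4, 6, 66, 4, 4, 6, 5, 7, 6, 5, 5, 5, 5, 6, 6, 5, 6, 6, 4, 7, 5, 8, 8]
300 [200, 201, 201, 201, 4, 7, 7, 8, 7, 12, 13, 6, 5, 6, 4, 6, 7, 5, 7, 8, 6, 6, 5, 10]
350 [212, 212, 211, 200, 6, 6, 5, 6, 4, 12, 13, 6, 8, 6, 8, 5, 1268, 6, 42, 50, 5, 42, 35, 15]
400 [201, 200, 202, 200, 7, 5, 6, 6, 5, 15, 14, 5, 6, 6, 5, 7, 5, 7, 49, 52, 5, 6, 5, 5]
450 [198, 199, 198, 200, 7, 51, 79, 76, 25, 12, 7, 7, 11, 11, 11, 10, 9, 6, 6, 5, 126, 124, 123, 125]
500 [8, 6, 6, 5, 7, 51, 74, 78, 6, 5, 7, 7, 11, 10, 10, 10, 11, 5, 5, 7, 183, 188, 189, 177]
550 [155, 158, 154, 6, 6, 51, 69, 51, 7, 4, 5, 7, 15, 9, 11, 10, 11, 7, 6, 6, 122, 122, 119, 121]
600 [157, 156, 156, 154, 8, 6, 68, 6, 6, 5, 8, 60, 60, 60, 61, 52, 17, 5, 6, 7, 5, 39, 38, 6]
650 [157, 178, 156, 156, 120, 7, 65, 5, 6, 7, 5, 60, 57, 58, 61, 61, 62, 5, 5, 6, 5, 6, 6, 7]
t 0.1 pos [165.  576.6 209.2] yaw 1.292 tilt [-0.0006 -0.0016] F [-0.2 -0.3  0.6] w 88.0
dp tool [-392.7 -227.3  -20.4] dist 454.2 spin 1.292
```

Emit:
jog_arm --fingers '[87,87,87,87,87,87,87,87]' --pt "0 0 -30" --pt "0 0 -30" --pt "0 0 -20" --pt "0 0 0" --pt "0 0 0" --pt "0 0 0" --pt "0 0 0" --pt "0 0 0" --spin '[0.18,0.18,0.18,0.18,0.18,0.18,0.18,0.032]' --squeeze 30

```text
clock: 1.1
position: [165.1, 576.8, 289.7]
eef_rot: [0.0, 0.707, 0.707, -0.0]
contact_force: [-0.3, 0.2, 0.2]
width: 86.9
```

```bash
python3 -c "
from h import *
to(480,250,260,0)
print(st()[0]['q'].round(3))"
```

```text
t 1.1 pos [165.1 576.8 289.7] yaw -0.0001 tilt [-0.0003 -0.0009] F [-0.3  0.2  0.2] w 86.9
dp tool [-326.7  314.9   29.9] dist 454.8 spin -0.0001
[1.235 0.125 1.053 0.    1.965 1.235]
```

Emit:
jog_arm --fingers '[87,87,87,87,87,87,87,87,87,87]' --pt "-33 32 3" --pt "-33 32 3" --pt "-33 32 3" --pt "-33 32 3" --pt "-33 32 3" --pt "-33 32 3" --pt "-33 32 3" --pt "-33 32 3" --pt "-33 32 3" --pt "-33 32 3" --spin '[0,0,0,0,0,0,0,0,0,0]'

```text
clock: 2.35
position: [486.0, 245.6, 260.0]
eef_rot: [-0.0, 0.706, 0.708, -0.0]
contact_force: [0.7, -0.0, -0.3]
width: 87.1
```

Emit:
jog_arm --fingers '[87,87,87,87,87,87,87,87,87,87]' --pt "-60 3 0" --pt "-60 3 0" --pt "-60 3 0" --pt "-60 3 0" --pt "-60 3 0" --pt "-60 3 0" --pt "-60 3 0" --pt "-60 3 0" --pt "-60 3 0" --pt "-60 3 0" --spin '[0,0,0,0,0,0,0,0,0,0]'

```text
clock: 3.6
position: [514.9, -355.1, 260.0]
eef_rot: [-0.0, 0.706, 0.708, 0.0]
contact_force: [1.2, -0.4, -0.0]
width: 86.9
```

```bash
python3 -c "
from h import *
to(509.3,-372.9,158,0)
print(st()[0]['q'].round(3))"
```

```text
t 3.6 pos [ 514.9 -355.1  260. ] yaw 0.0031 tilt [0.0001 0.0002] F [ 1.2 -0.4 -0. ] w 86.9
dp tool [-17.8  -5.6 102. ] dist 103.7 spin 0.0031
[-0.658  0.179  1.047  0.     1.916 -0.661]
```

Emit:
jog_arm --fingers '[87,87,87,87,87,87]' --pt "-17.8 -5.6 0" --pt "0 0 0" --pt "0 0 30" --pt "0 0 30" --pt "0 0 30" --pt "0 0 12" --spin '[0.003,0,0,0,0,0]'

```text
clock: 4.35
position: [509.6, -368.4, 156.9]
eef_rot: [-0.001, 0.707, 0.707, 0.0]
contact_force: [-0.6, 0.1, -0.6]
width: 87.3
```

```bash
python3 - <<'E'
from h import *
from cell import eyes
to(509.3,-372.9,158,0)
for n,b in(("top",(400,220,460,270)),("scene",(150,200,270,320))):
    f=eyes.grab_frame(n); crop(f,*b,8 if n=="top" else 5,f"pics/g_{n}.png")
E
```

```text
t 4.35 pos [ 509.6 -368.4  156.9] yaw 0.0001 tilt [-0.0013  0.0018] F [-0.6  0.1 -0.6] w 87.3
dp tool [-4.5 -0.3 -1.1] dist 4.6 spin 0.0001
```

View pics/g_scene.png

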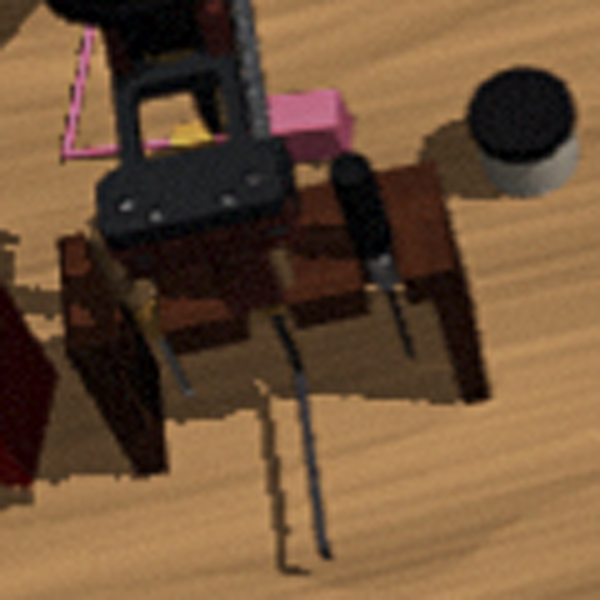

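Emit:
jog_arm --fingers '[87,87,50,20,20,20,20,20]' --pt "-4.5 0 0" --pt "0 0 0" --pt "0 0 0" --pt "0 0 0" --pt "0 0 0" --pt "0 0 0" --pt "0 0 0" --pt "0 0 0" --spin '[0,0,0,0,0,0,0,0]' --squeeze 30

```text
clock: 5.45
position: [509.5, -375.4, 158.2]
eef_rot: [-0.0, 0.708, 0.706, -0.0]
contact_force: [-0.2, -0.1, 0.4]
width: 30.6
```

```bash
python3 -c "
from h import *
to(509.3,-372.9,158,0)"
```

```text
t 5.45 pos [ 509.5 -375.4  158.2] yaw -0.0029 tilt [-0.  0.] F [-0.2 -0.1  0.4] w 30.6
dp tool [ 2.5 -0.2  0.2] dist 2.5 spin -0.0029
```

Emit:
jog_arm --fingers '[20,20,20,20,20]' --pt "2.2 0 0" --pt "0 0 0" --pt "0 0 0" --pt "0 0 0" --pt "0 0 0" --spin '[-0.003,0,0,0,0]'

```text
clock: 6.08
position: [509.5, -373.2, 158.2]
eef_rot: [-0.0, 0.707, 0.707, 0.0]
contact_force: [-0.6, 0.5, -1.4]
width: 25.9
```

```bash
python3 -c "
from h import *
to(509.3,-372.9,158,0)"
```

```text
t 6.08 pos [ 509.5 -373.2  158.2] yaw 0.0001 tilt [-0.      0.0001] F [-0.6  0.5 -1.4] w 25.9
dp tool [ 0.3 -0.2  0.2] dist 0.4 spin 0.0001
```

Emit:
jog_arm --fingers '[20,20,20,20,20]' --pt "0 0 -8" --pt "0 0 -12" --pt "0 0 -12" --pt "0 0 0" --pt "0 0 0" --spin '[0,0,0,0,0]'

```text
clock: 6.7
position: [509.5, -373.3, 190.2]
eef_rot: [-0.0, 0.707, 0.707, -0.0]
contact_force: [0.2, 0.6, -1.2]
width: 25.8
```

Emit:
jog_arm --fingers '[20,20,20,20,20]' --pt "0 15 0" --pt "0 25 0" --pt "0 25 0" --pt "0 5 0" --pt "0 0 0" --spin '[0,0,0,0,0]'

```text
clock: 7.32
position: [579.2, -373.2, 189.5]
eef_rot: [-0.001, 0.707, 0.707, -0.0]
contact_force: [-0.2, -1.1, -0.6]
width: 25.7
```

```bash
python3 - <<'E'
from h import *
from cell import eyes
to(509.3,-372.9,158,0)
for n,b in(("top",(390,150,490,270)),("scene",(150,200,270,350))):
    f=eyes.grab_frame(n); crop(f,*b,4,f"pics/l_{n}.png");np.savez(f"pics/{n}1.npz",**f)
    cv2.imwrite(f"pics/l_{n}.png",cv2.resize(f["pixels"][b[1]:b[3],b[0]:b[2],::-1],None,fx=4,fy=4))
a=cv2.imread("pics/l_top.png");b=cv2.imread("pics/l_scene.png");h=max(a.shape[0],b.shape[0])
o=np.zeros((h,a.shape[1]+b.shape[1],3),np.uint8);o[:a.shape[0],:a.shape[1]]=a;o[:b.shape[0],a.shape[1]:]=b;cv2.imwrite("pics/l.png",o)
E
```

```text
t 7.33 pos [ 579.2 -373.2  189.5] yaw 0.0002 tilt [-0.0013  0.0006] F [-0.2 -1.1 -0.6] w 25.7
dp tool [  0.3 -69.9  31.6] dist 76.7 spin 0.0002
```

View pics/l.png

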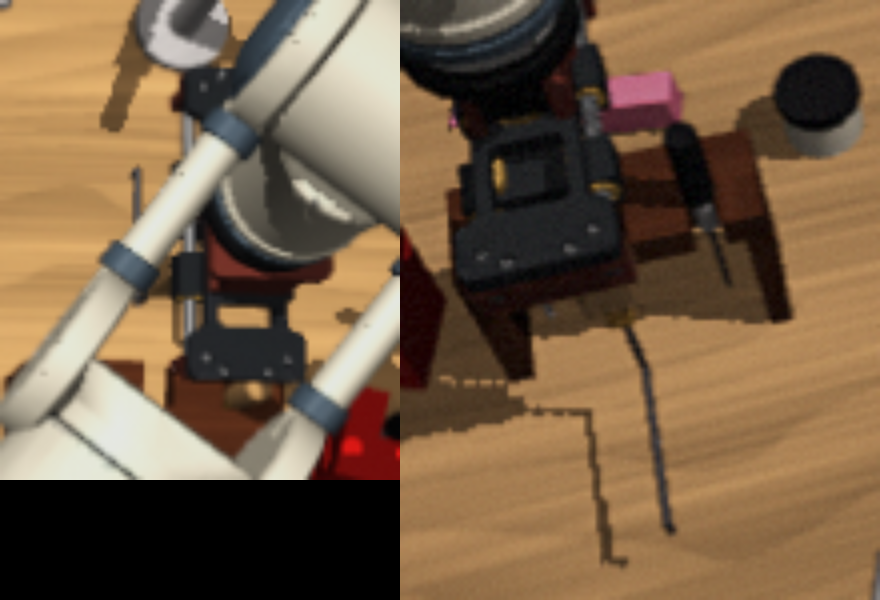

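Emit:
jog_arm --fingers '[20,20,20,20,20,20,20,20,20,20]' --pt "0 0 -25" --pt "0 0 -35" --pt "30 -10 -10" --pt "50 -20 0" --pt "50 -20 0" --pt "50 -20 0" --pt "50 -20 0" --pt "50 -10 0" --pt "50 -10 0" --pt "30 -10 0" --spin '[0,0,0,0,0,0,0,0,0,0]'

```text
clock: 8.68
position: [458.3, -11.7, 260.8]
eef_rot: [0.001, 0.707, 0.707, 0.001]
contact_force: [0.1, -0.2, -1.0]
width: 25.7
```

```bash
python3 -c "
from h import *
to(449.4,24.7,200,0.097)"
```

```text
t 8.68 pos [458.3 -11.7 260.8] yaw 0.0008 tilt [0.0016 0.0001] F [ 0.1 -0.2 -1. ] w 25.7
dp tool [36.4 -9.  60.8] dist 71.4 spin -0.0962
```

Emit:
jog_arm --fingers '[20,20,20,20,20,20,20]' --pt "36.4 -9 0" --pt "0 0 0" --pt "0 0 30" --pt "0 0 35" --pt "0 0 25" --pt "0 0 10" --pt "0 0 0" --spin '[-0.048,-0.048,0,0,0,0,0]'

```text
clock: 9.55
position: [450.1, 22.9, 160.3]
eef_rot: [-0.0, 0.673, 0.74, -0.0]
contact_force: [-0.3, -0.2, -1.1]
width: 25.6
```

```bash
python3 - <<'E'
from h import *
from cell import eyes
to(449.4,24.7,145,0.097)
for n,b in(("top",(230,130,350,300)),("scene",(290,200,450,350))):
    f=eyes.grab_frame(n); np.savez(f"pics/{n}2.npz",**f)
    crop(f,*b,4 if n=="top" else 4.5,f"pics/m_{n}.png")
E
```

```text
t 9.55 pos [450.1  22.9 160.3] yaw 0.0956 tilt [-0.0001 -0.0001] F [-0.3 -0.2 -1.1] w 25.6
dp tool [ 1.9 -0.6 15.3] dist 15.4 spin -0.0014
```

View pics/m_top.png

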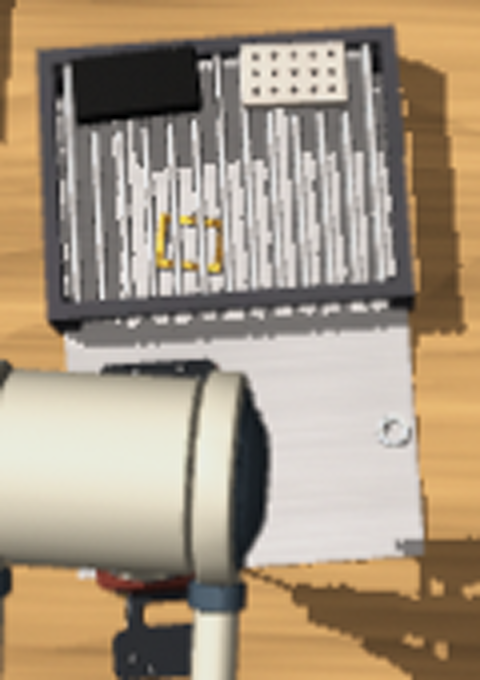

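View pics/m_scene.png

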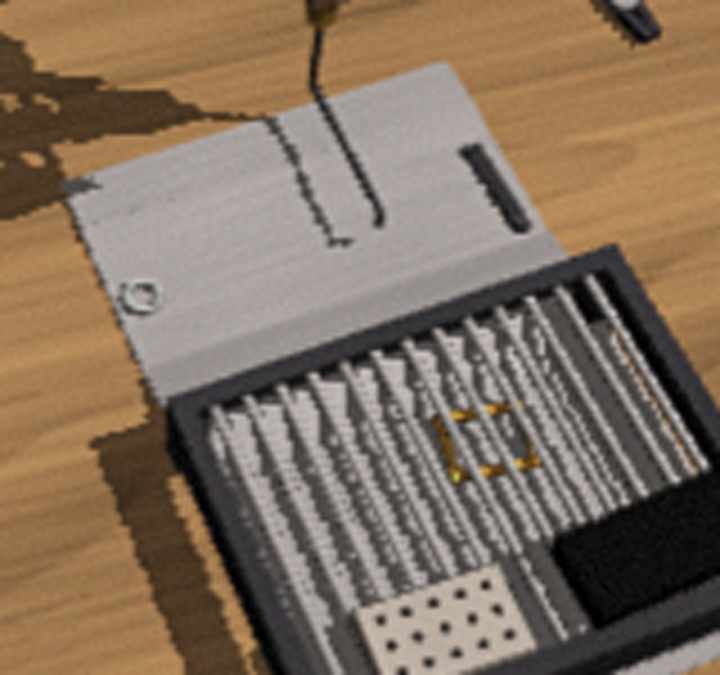

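```bash
python3 - <<'E'
from h import *
f=load("scene2"); T=np.array([450.1,22.9]); y=0.0956; u=np.array([np.cos(y),np.sin(y)])
P=[[*(T+95*u),22.1],[*(T+95*u),38],[*T,36],[*T,60]]
px=proj(f,P); print(((px-[290,200]+.5)*4.5-.5).round())
# observed claw tip ray at z 22
print(onz(f,[((380+.5)/4.5-.5+290,(224+.5)/4.5-.5+200)],23), T+95*u)
E
```

```text
[[376. 228.]
 [379. 212.]
 [310.  87.]
 [313.  62.]]
[[543.42396527  34.51627877  23.        ]] [544.66621093  31.96817238]
```

Emit:
jog_arm --fingers '[20,20,20,20]' --pt "0 0 8" --pt "0 0 7" --pt "0 0 0" --pt "0 0 0" --spin '[-0.001,0,0,0]'

```text
clock: 10.15
position: [450.5, 23.1, 145.2]
eef_rot: [-0.0, 0.672, 0.741, -0.0]
contact_force: [0.4, -0.3, -0.8]
width: 25.6
```

Emit:
jog_arm --fingers '[20,20,20]' --pt "0 0 1" --pt "0 0 1" --pt "0 0 0" --spin '[0,0,0]'

```text
clock: 10.52
position: [450.5, 23.1, 143.2]
eef_rot: [-0.0, 0.672, 0.741, -0.0]
contact_force: [0.2, -0.0, -1.2]
width: 25.9
```

Emit:
jog_arm --fingers '[20,20,20]' --pt "0 0 1" --pt "0 0 0" --pt "0 0 0" --spin '[0,0,0]'

```text
clock: 10.9
position: [450.5, 23.1, 142.2]
eef_rot: [-0.0, 0.672, 0.741, -0.0]
contact_force: [0.2, -0.5, -0.9]
width: 26.0
```

Expected contact at about TCP z = 141.2. I'll continue in fine steps.

Emit:
jog_arm --fingers '[20,20]' --pt "0 0 0.5" --pt "0 0 0" --spin '[0,0]'

```text
clock: 11.15
position: [450.5, 23.2, 141.9]
eef_rot: [0.0, 0.672, 0.741, 0.0]
contact_force: [0.1, -0.1, -0.2]
width: 25.6
```

Emit:
jog_arm --fingers '[20,20]' --pt "0 0 0.5" --pt "0 0 0" --spin '[0,0]'

```text
clock: 11.4
position: [450.6, 23.1, 141.6]
eef_rot: [0.0, 0.672, 0.741, 0.0]
contact_force: [-1.5, -0.9, 2.6]
width: 25.9
```

Emit:
jog_arm --fingers '[20,20]' --pt "0 0 0.5" --pt "0 0 0" --spin '[0,0]'

```text
clock: 11.65
position: [450.5, 23.1, 141.4]
eef_rot: [0.0, 0.672, 0.741, 0.0]
contact_force: [-3.8, 0.0, 5.1]
width: 25.9
```

Emit:
jog_arm --fingers '[20,20,20,20]' --pt "0 0 -8" --pt "0 0 -10.2" --pt "0 0 0" --pt "0 0 0" --spin '[0,0,0,0]'

```text
clock: 12.15
position: [450.6, 23.1, 158.8]
eef_rot: [-0.0, 0.672, 0.741, -0.0]
contact_force: [-0.3, -0.3, -0.3]
width: 25.7
```

Emit:
jog_arm --fingers '[20,20,20,20,20,20,20]' --pt "0 12 0" --pt "0 12 0" --pt "0 12 0" --pt "0 12 0" --pt "0 12 0" --pt "0 0 0" --pt "0 0 0" --spin '[0,0,0,0,0,0,0]'

```text
clock: 13.02
position: [510.1, 29.0, 158.9]
eef_rot: [-0.0, 0.672, 0.741, -0.0]
contact_force: [-0.1, -0.7, -1.6]
width: 25.7
```

```bash
python3 - <<'E'
from h import *
from cell import eyes
to(449.4,24.7,145,0.097)
for n,b in(("top",(230,130,350,300)),("scene",(290,200,450,350))):
    f=eyes.grab_frame(n); np.savez(f"pics/{n}3.npz",**f)
    crop(f,*b,4 if n=="top" else 4.5,f"pics/n_{n}.png")
E
```

```text
t 13.03 pos [510.1  29.  158.9] yaw 0.0971 tilt [-0.0005 -0.    ] F [-0.1 -0.7 -1.6] w 25.7
dp tool [  1.7 -60.8  13.9] dist 62.4 spin 0.0001
```

View pics/n_scene.png

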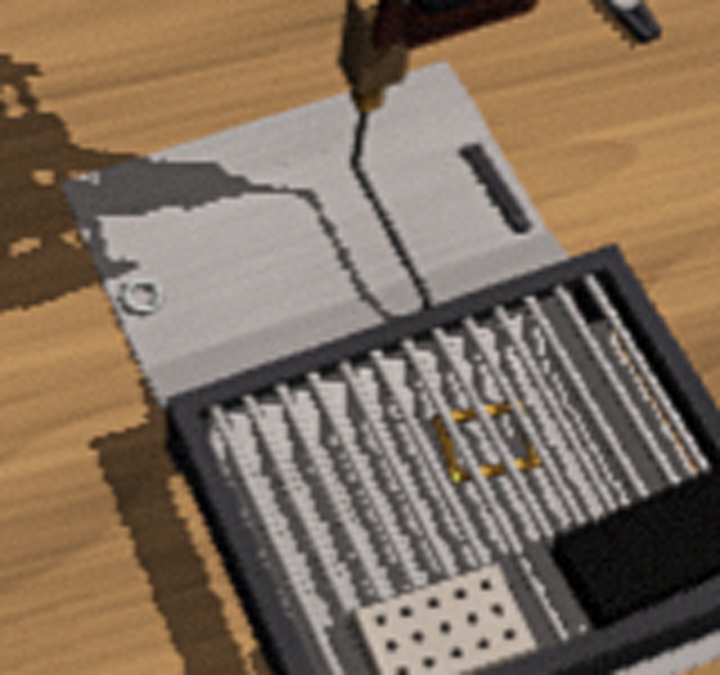

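Emit:
jog_arm --fingers '[20,20,20,20,20,20,20,20]' --pt "0 10 0" --pt "0 10 0" --pt "0 12 0" --pt "0 12 0" --pt "0 12 0" --pt "0 12 0" --pt "0 4 0" --pt "0 0 0" --spin '[0,0,0,0,0,0,0,0]'

```text
clock: 14.12
position: [582.0, 36.0, 158.7]
eef_rot: [-0.0, 0.672, 0.741, -0.0]
contact_force: [-0.7, 0.1, -0.8]
width: 25.9
```

```bash
python3 - <<'E'
from h import *
from cell import eyes
to(449.4,24.7,145,0.097)
f=eyes.grab_frame("scene"); crop(f,360,240,440,320,8,"pics/o_scene.png")
np.savez("pics/scene4.npz",**f)
f=eyes.grab_frame("top"); crop(f,240,160,310,230,8,"pics/o_top.png")
E
```

```text
t 14.12 pos [582.   36.  158.7] yaw 0.0971 tilt [-0.0005 -0.    ] F [-0.7  0.1 -0.8] w 25.9
dp tool [   1.7 -133.1   13.8] dist 133.8 spin 0.0001
```

View pics/o_scene.png

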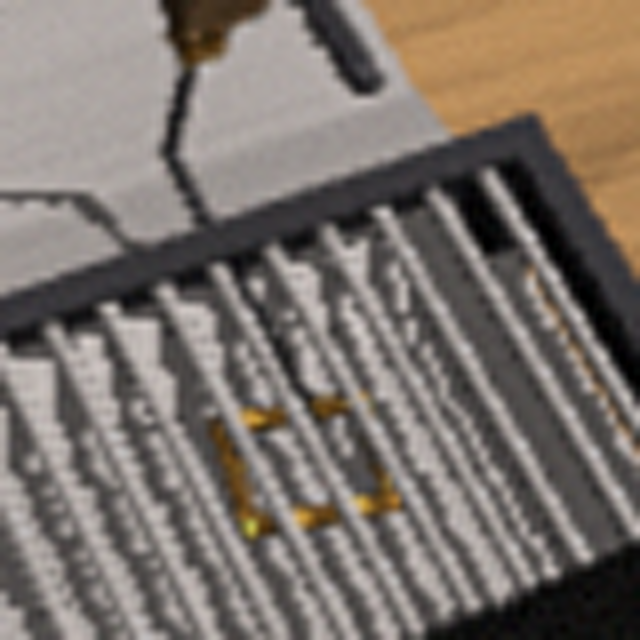

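View pics/o_top.png

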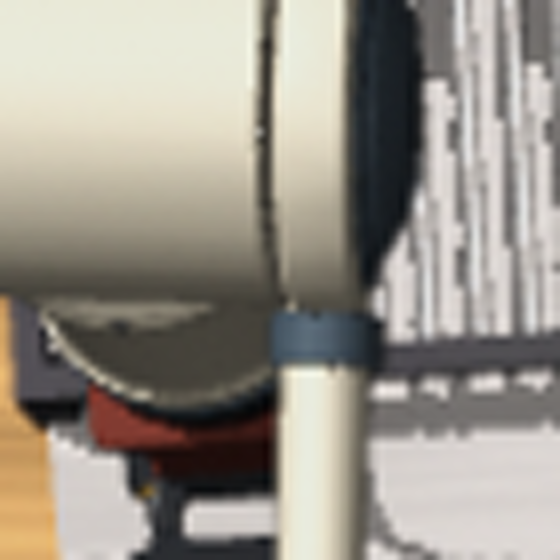

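```bash
python3 - <<'E'
from h import *
f=load("scene4"); T=np.array([582,36.]); y=.097; u=np.array([np.cos(y),np.sin(y)]); c=T+95*u+[-1.2,2.5]
g=lambda X:((proj(f,X)-[360,240]+.5)*8-.5).round().tolist()
print(g([[*c,20],[*c,4],[*c,31.5],[*(c-40*u),34]]))
k=((f["pixels"][240:320,360:440].astype(int)))
crop(f,380,275,420,315,18,"pics/o2.png")
E
```

```text
[[306.0, 433.0], [299.0, 458.0], [312.0, 415.0], [252.0, 300.0]]
```

View pics/o2.png

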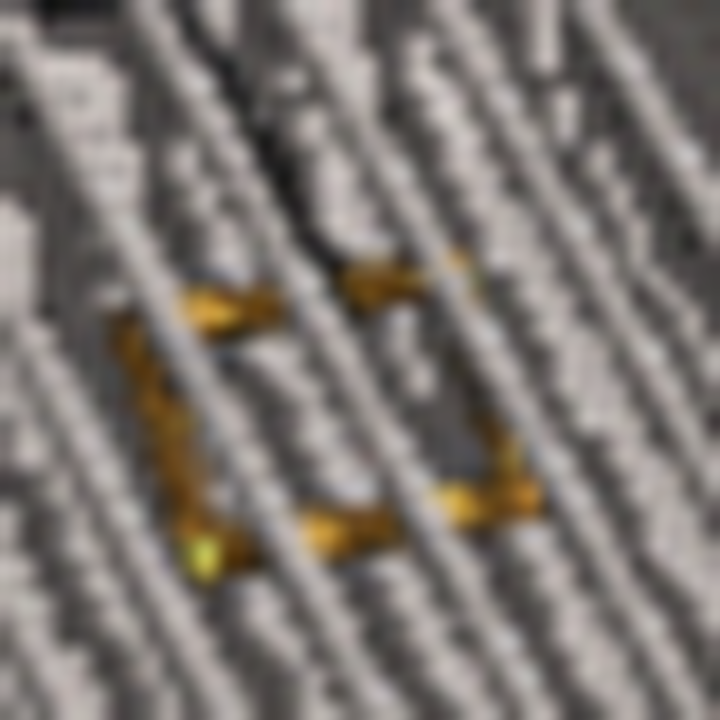

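Emit:
jog_arm --fingers '[20,20,20,20]' --pt "0 0 3" --pt "0 0 3" --pt "0 0 3" --pt "0 0 0" --spin '[0,0,0,0]'

```text
clock: 14.72
position: [581.6, 35.9, 149.4]
eef_rot: [-0.0, 0.672, 0.741, -0.0]
contact_force: [0.4, -0.1, -0.5]
width: 26.1
```

Emit:
jog_arm --fingers '[20,20,20]' --pt "0 0 1.5" --pt "0 0 1.5" --pt "0 0 0" --spin '[0,0,0]'

```text
clock: 15.1
position: [581.8, 35.9, 146.7]
eef_rot: [-0.0, 0.672, 0.741, -0.0]
contact_force: [0.6, -0.1, -1.4]
width: 25.8
```

Emit:
jog_arm --fingers '[20,20,20]' --pt "0 0 1.5" --pt "0 0 1" --pt "0 0 0" --spin '[0,0,0]'

```text
clock: 15.48
position: [581.8, 35.9, 144.3]
eef_rot: [-0.0, 0.672, 0.741, -0.0]
contact_force: [0.7, 0.2, -1.2]
width: 25.6
```

Emit:
jog_arm --fingers '[20,20,20]' --pt "0 0 1" --pt "0 0 0.5" --pt "0 0 0" --spin '[0,0,0]'

```text
clock: 15.85
position: [581.9, 35.9, 142.9]
eef_rot: [-0.0, 0.672, 0.741, -0.0]
contact_force: [-0.2, -0.2, -0.9]
width: 25.8
```

Emit:
jog_arm --fingers '[20,20,20]' --pt "0 0 0.5" --pt "0 0 0.5" --pt "0 0 0" --spin '[0,0,0]'

```text
clock: 16.23
position: [581.9, 35.9, 142.1]
eef_rot: [0.0, 0.672, 0.741, 0.0]
contact_force: [-1.3, 0.5, -0.8]
width: 25.8
```

Emit:
jog_arm --fingers '[20,20,20,20,20,20,20]' --pt "0 0 -0.8" --pt "0 -4 0" --pt "0 -4 0" --pt "0 -4 0" --pt "0 -4 0" --pt "0 -4 0" --pt "0 0 0" --spin '[0,0,0,0,0,0,0]'

```text
clock: 17.1
position: [561.7, 34.0, 142.9]
eef_rot: [0.0, 0.672, 0.741, 0.0]
contact_force: [-0.1, 0.3, -1.8]
width: 26.0
```

```bash
python3 - <<'E'
from h import *
from cell import eyes
to(449.4,24.7,145,0.097)
f=eyes.grab_frame("scene"); crop(f,360,240,440,320,8,"pics/p_scene.png")
E
```

```text
t 17.1 pos [561.7  34.  142.9] yaw 0.0969 tilt [ 0.0001 -0.    ] F [-0.1  0.3 -1.8] w 26.0
dp tool [   1.7 -112.7   -2.1] dist 112.7 spin -0.0001
```

View pics/p_scene.png

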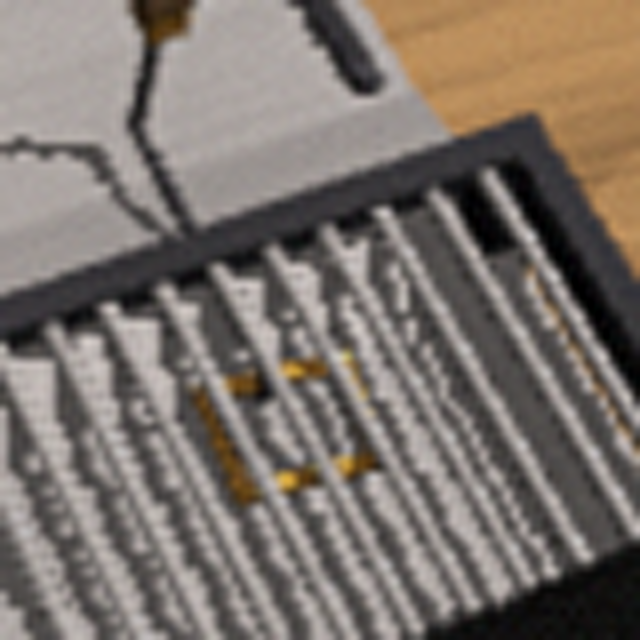

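Emit:
jog_arm --fingers '[20,20,20,20,20]' --pt "0 -5 -0.3" --pt "0 -5 -1.0" --pt "0 -4 -1.1" --pt "0 -4 -1.1" --pt "0 0 0" --spin '[0,0,0,0,0]'

```text
clock: 17.77
position: [543.8, 32.2, 146.4]
eef_rot: [-0.0, 0.672, 0.741, -0.0]
contact_force: [0.1, -0.7, -1.3]
width: 26.1
```

Emit:
jog_arm --fingers '[20,20,20,20,20]' --pt "0 -4 -1.2" --pt "0 -4 -1.2" --pt "0 -4 -1.2" --pt "0 -4 -1.2" --pt "0 0 0" --spin '[0,0,0,0,0]'

```text
clock: 18.4
position: [528.0, 30.7, 151.3]
eef_rot: [0.0, 0.672, 0.741, 0.0]
contact_force: [0.7, 0.5, -1.7]
width: 25.8
```

```bash
python3 - <<'E'
from h import *
from cell import eyes
to(449.4,24.7,145,0.097)
f=eyes.grab_frame("scene"); crop(f,350,230,430,310,8,"pics/q_scene.png")
E
```

```text
t 18.4 pos [528.   30.7 151.3] yaw 0.097 tilt [ 0.0003 -0.    ] F [ 0.7  0.5 -1.7] w 25.8
dp tool [  1.7 -78.8   6.3] dist 79.0 spin -0.0
```

View pics/q_scene.png

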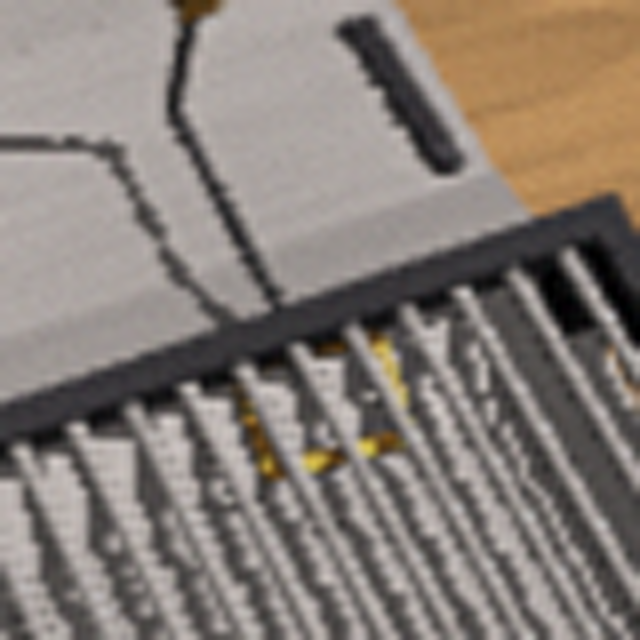

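Emit:
jog_arm --fingers '[20,20,20,20,20,20]' --pt "0 -4 -1.0" --pt "0 -4 -0.8" --pt "0 -4 -0.5" --pt "0 -4 0" --pt "0 -4 0.2" --pt "0 0 0" --spin '[0,0,0,0,0,0]'

```text
clock: 19.2
position: [507.9, 28.7, 153.1]
eef_rot: [-0.0, 0.672, 0.741, -0.0]
contact_force: [0.0, 0.2, -1.1]
width: 25.8
```

```bash
python3 - <<'E'
from h import *
from cell import eyes
to(449.4,24.7,145,0.097)
f=eyes.grab_frame("scene"); crop(f,350,230,430,310,8,"pics/r_scene.png")
E
```

```text
t 19.2 pos [507.9  28.7 153.1] yaw 0.0969 tilt [-0.0002 -0.0001] F [ 0.   0.2 -1.1] w 25.8
dp tool [  1.7 -58.6   8.1] dist 59.2 spin -0.0001
```

View pics/r_scene.png

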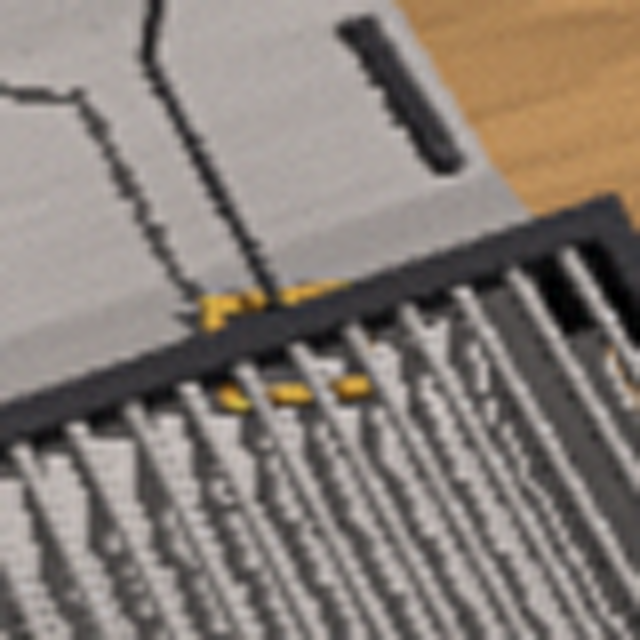

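Emit:
jog_arm --fingers '[20,20,20,20,20,20]' --pt "0 -4 0.6" --pt "0 -4 1.1" --pt "0 -4 1.3" --pt "0 -4 1.3" --pt "0 -4 1.2" --pt "0 0 0" --spin '[0,0,0,0,0,0]'

```text
clock: 20.0
position: [488.1, 26.8, 147.6]
eef_rot: [-0.0, 0.672, 0.741, -0.0]
contact_force: [0.6, 0.5, -0.2]
width: 26.3
```

```bash
python3 - <<'E'
from h import *
from cell import eyes
to(449.4,24.7,145,0.097)
f=eyes.grab_frame("scene"); crop(f,350,230,430,310,8,"pics/s_scene.png")
E
```

```text
t 20.0 pos [488.1  26.8 147.6] yaw 0.097 tilt [-0. -0.] F [ 0.6  0.5 -0.2] w 26.3
dp tool [  1.6 -38.7   2.6] dist 38.8 spin -0.0
```

View pics/s_scene.png

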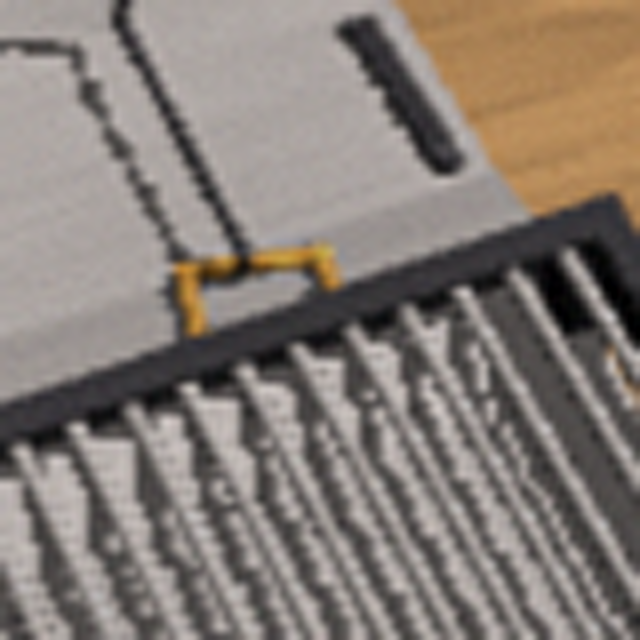

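Emit:
jog_arm --fingers '[20,20,20,20,20,20]' --pt "0 -4 1.3" --pt "0 -4 1.3" --pt "0 -4 1.2" --pt "0 -5 0.6" --pt "0 -4 0" --pt "0 0 0" --spin '[0,0,0,0,0,0]'

```text
clock: 20.8
position: [467.2, 24.8, 143.3]
eef_rot: [0.0, 0.672, 0.741, -0.0]
contact_force: [-0.3, -0.5, -1.3]
width: 25.9
```

Emit:
jog_arm --fingers '[20,20,20,20,20,20,20]' --pt "0 -5 0" --pt "0 -5 0" --pt "0 -5 0" --pt "0 -5 0" --pt "0 -5 0" --pt "0 -5 0" --pt "0 0 0" --spin '[0,0,0,0,0,0,0]'

```text
clock: 21.68
position: [437.3, 21.9, 143.3]
eef_rot: [0.0, 0.672, 0.741, 0.0]
contact_force: [-0.3, 1.0, -2.3]
width: 25.3
```

```bash
python3 - <<'E'
from h import *
from cell import eyes
to(449.4,24.7,145,0.097)
f=eyes.grab_frame("scene"); crop(f,300,200,420,300,6,"pics/t_scene.png");np.savez("pics/scene5.npz",**f)
E
```

```text
t 21.68 pos [437.3  21.9 143.3] yaw 0.0969 tilt [ 0.0002 -0.    ] F [-0.3  1.  -2.3] w 25.3
dp tool [ 1.7 12.3 -1.7] dist 12.5 spin -0.0001
```

View pics/t_scene.png

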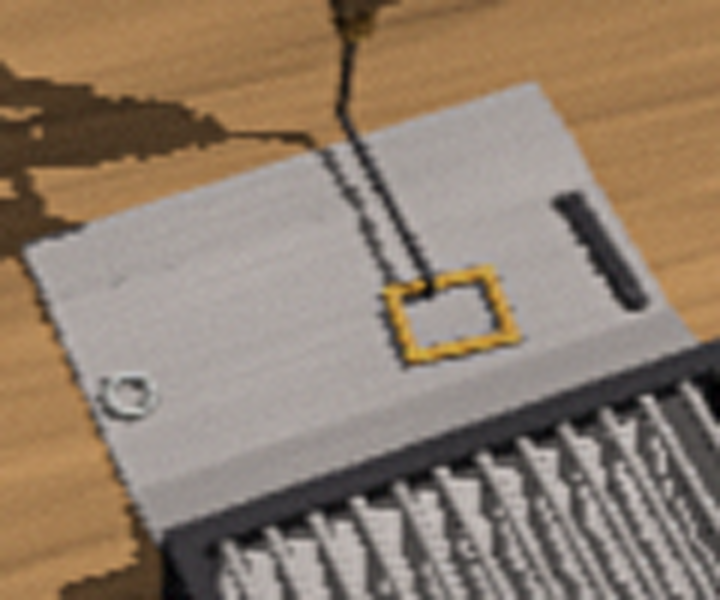

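Emit:
jog_arm --fingers '[20,20,20,20,20,20,20,20]' --pt "0 2.5 0" --pt "0 0 0" --pt "0 0 -4" --pt "0 0 -8" --pt "0 0 -20" --pt "0 0 -30" --pt "0 0 -55" --pt "0 0 0" --spin '[0,0,0,0,0,0,0,0]'

```text
clock: 22.72
position: [441.6, 22.1, 266.8]
eef_rot: [0.004, 0.672, 0.741, 0.003]
contact_force: [0.3, 0.8, -1.2]
width: 25.4
```

```bash
python3 - <<'E'
from h import *
from cell import eyes
f=eyes.grab_frame("scene"); crop(f,300,180,420,280,6,"pics/u_scene.png");np.savez("pics/scene6.npz",**f)
P=cloud(f);px=f["pixels"].astype(int)
m=(px[...,0]>110)&(px[...,1]>70)&(px[...,0]>2.2*px[...,2])&(P[...,0]>500)&(P[...,0]<615)&(P[...,1]>-60)&(P[...,1]<100)&(P[...,2]<25)
vs,us=np.nonzero(m);X=onz(f,np.c_[us,vs],8);r=cv2.minAreaRect(X[:,:2].astype(np.float32));print(len(us),r,"hearth frame",(np.array(r[0])-HO)@UX,(np.array(r[0])-HO)@UY,"z",np.median(P[m][:,2]),"x range",((X[:,:2]-HO)@UX).min(),((X[:,:2]-HO)@UX).max())
hx=(P[m][:,:2]-HO)@UX; print(np.polyfit(hx,P[m][:,2],1))
to(579.5,-373.2,250,0)
E
```

```text
106 ((542.3399047851562, 37.434173583984375), (49.925167083740234, 38.821746826171875), 89.12979125976562) hearth frame -76.2569370731182 33.67781542154193 z 8.474115268871532 x range -97.06585354488749 -55.518487515496666
[7.3180718e-03 8.8194250e+00]
t 22.77 pos [441.   22.1 263.8] yaw 0.097 tilt [ 0.006  -0.0002] F [ 0.1  0.1 -1.6] w 25.9
dp tool [-406.8   99.5   14.7] dist 419.1 spin 0.097
```

View pics/u_scene.png

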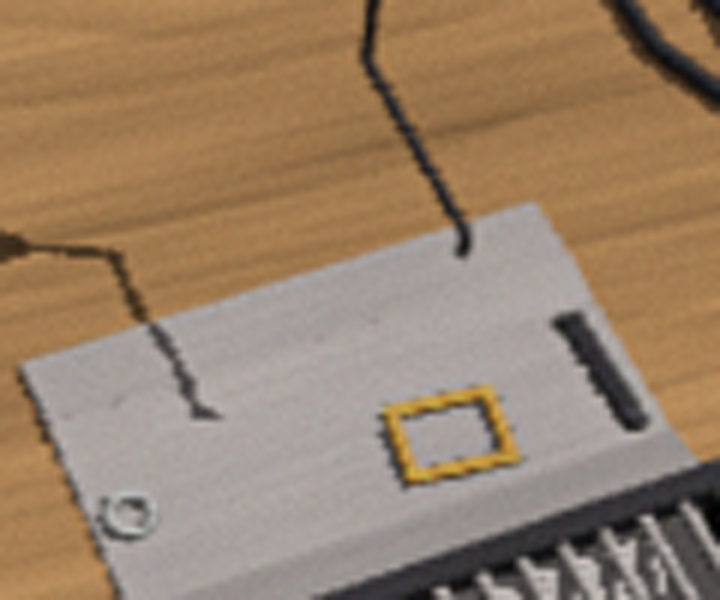

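Emit:
jog_arm --fingers '[20,20,20,20,20,20,20,20,20,20]' --pt "0 0 0" --pt "0 0 0" --pt "-30 20 0" --pt "-40 20 0" --pt "-50 25 0" --pt "-50 25 0" --pt "-50 25 0" --pt "-50 20 0" --pt "-50 3 0" --pt "-40 0 0" --spin '[0.05,0.047,0,0,0,0,0,0,0,0]'

```text
clock: 24.02
position: [577.7, -339.7, 257.9]
eef_rot: [-0.002, 0.707, 0.707, -0.0]
contact_force: [0.4, 0.3, -0.9]
width: 26.1
```

```bash
python3 -c "
from h import *
to(579.5,-373.2,192,0)"
```

```text
t 24.02 pos [ 577.7 -339.7  257.9] yaw -0.0007 tilt [-0.0029  0.0018] F [ 0.4  0.3 -0.9] w 26.1
dp tool [-33.6   2.   65.8] dist 73.9 spin -0.0007
```

Emit:
jog_arm --fingers '[20,20,20,20,20]' --pt "-20 2 20" --pt "0 0 25" --pt "0 0 20" --pt "0 0 0" --pt "0 0 0" --spin '[0,0,0,0,0]'

```text
clock: 24.65
position: [580.2, -357.2, 195.3]
eef_rot: [-0.0, 0.707, 0.707, 0.0]
contact_force: [-0.0, 0.2, -0.7]
width: 25.7
```

```bash
python3 -c "
from h import *
to(579.5,-373.2,192,0)"
```

```text
t 24.65 pos [ 580.2 -357.2  195.3] yaw 0.0007 tilt [-0.0001  0.0002] F [-0.   0.2 -0.7] w 25.7
dp tool [-16.   -0.7   3.3] dist 16.4 spin 0.0007
```

Emit:
jog_arm --fingers '[20,20,20,20]' --pt "-16 -0.7 3.3" --pt "0 0 0" --pt "0 0 0" --pt "0 0 0" --spin '[0.0007,0,0,0]'

```text
clock: 25.15
position: [579.4, -373.9, 192.1]
eef_rot: [0.0, 0.707, 0.707, 0.0]
contact_force: [-0.1, 0.5, -0.9]
width: 25.7
```

```bash
python3 - <<'E'
from h import *
from cell import eyes
to(509.5,-373.2,192,0)
f=eyes.grab_frame("scene"); g=load("scene1")
a=f["pixels"][200:350,150:270,::-1];b=g["pixels"][200:350,150:270,::-1]
cv2.imwrite("pics/v.png",cv2.resize(np.hstack([b,a]),None,fx=3.3,fy=3.3,interpolation=cv2.INTER_CUBIC))
E
```

```text
t 25.15 pos [ 579.4 -373.9  192.1] yaw -0.0008 tilt [ 0.0003 -0.    ] F [-0.1  0.5 -0.9] w 25.7
dp tool [  0.6 -69.9   0.1] dist 69.9 spin -0.0008
```

View pics/v.png

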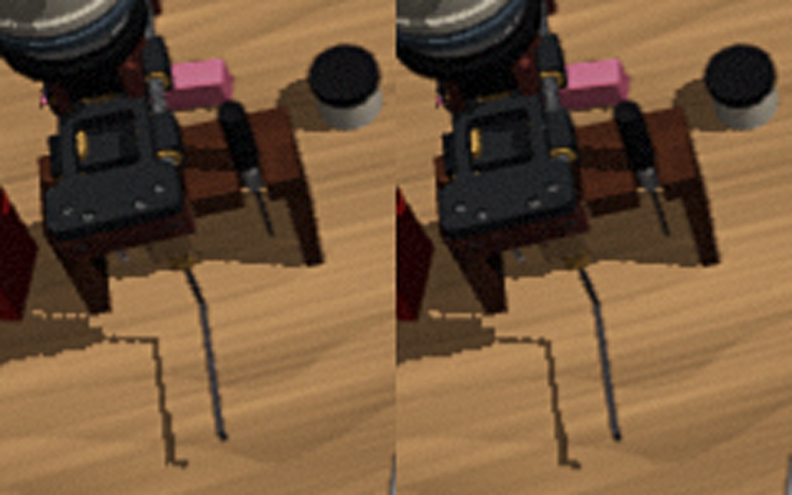

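The two frames (draw-out on the left, now on the right) show the hook in the same pose, so it hasn't shifted in the grip. Next I'll reverse into the notch.

Emit:
jog_arm --fingers '[20,20,20,20,20,20,20,20]' --pt "0.6 -10 0" --pt "0 -12 0" --pt "0 -12 0" --pt "0 -12 0" --pt "0 -12 0" --pt "0 -12 0" --pt "0 0 0" --pt "0 0 0" --spin '[-0.0008,0,0,0,0,0,0,0]'

```text
clock: 26.2
position: [509.5, -373.3, 192.0]
eef_rot: [0.0, 0.707, 0.707, 0.0]
contact_force: [0.1, 0.3, -1.6]
width: 25.9
```

```bash
python3 -c "
from h import *
to(509.5,-373.2,159,0)"
```

```text
t 26.2 pos [ 509.5 -373.3  192. ] yaw 0.0001 tilt [ 0.0003 -0.    ] F [ 0.1  0.3 -1.6] w 25.9
dp tool [ 0.1  0.  33. ] dist 33.0 spin 0.0001
```

Emit:
jog_arm --fingers '[20,20,20,20,20,20]' --pt "0 0 8" --pt "0 0 10" --pt "0 0 10" --pt "0 0 3" --pt "0 0 1" --pt "0 0 0" --spin '[0,0,0,0,0,0]'

```text
clock: 26.95
position: [509.5, -373.4, 160.3]
eef_rot: [0.0, 0.707, 0.707, 0.0]
contact_force: [0.1, -0.4, -0.9]
width: 25.7
```

Emit:
jog_arm --fingers '[20,20,20]' --pt "0 0 0.7" --pt "0 0 0.7" --pt "0 0 0" --spin '[0,0,0]'

```text
clock: 27.32
position: [509.3, -373.3, 158.5]
eef_rot: [0.0, 0.707, 0.707, -0.0]
contact_force: [0.3, 0.8, -1.5]
width: 25.8
```

Emit:
jog_arm --fingers '[20,20]' --pt "0 0 0.5" --pt "0 0 0" --spin '[0,0]'

```text
clock: 27.58
position: [509.4, -373.3, 158.1]
eef_rot: [0.0, 0.707, 0.707, -0.0]
contact_force: [0.6, -0.9, -1.0]
width: 25.7
```

Emit:
jog_arm --fingers '[28,36,50,70,87,87,87,87,87]' --pt "0 0 0" --pt "0 0 0" --pt "0 0 0" --pt "0 0 0" --pt "0 0 0" --pt "0 0 0" --pt "0 0 0" --pt "0 0 0" --pt "0 0 0" --spin '[0,0,0,0,0,0,0,0,0]'

```text
clock: 28.7
position: [509.4, -373.3, 158.0]
eef_rot: [-0.0, 0.707, 0.707, -0.0]
contact_force: [-0.2, -0.9, -0.1]
width: 86.9
```

Emit:
jog_arm --fingers '[87,87,87,87,87,87,87,87,87,87]' --pt "0 0 -10" --pt "0 0 -20" --pt "0 0 -30" --pt "0 0 -30" --pt "0 0 -30" --pt "40 0 0" --pt "50 -10 0" --pt "50 -10 0" --pt "50 -10 0" --pt "0 0 0" --spin '[0,0,0,0,0,0,0,0,0,0]'

```text
clock: 29.95
position: [479.3, -180.8, 281.3]
eef_rot: [0.002, 0.706, 0.708, 0.001]
contact_force: [-0.8, -1.8, 1.0]
width: 87.1
```

```bash
python3 - <<'E'
from h import *
from cell import eyes
to(509.5,-373.2,159,0)
for n in("top","scene"):
    f=eyes.grab_frame(n); np.savez(f"pics/{n}9.npz",**f); cv2.imwrite(f"pics/end_{n}.png",f["pixels"][:,:,::-1])
    P=cloud(f); m=(P[...,0]>480)&(P[...,0]<540)&(P[...,1]<-350)&(P[...,1]>-395)&(P[...,2]>176); q=P[m]
    if len(q): print(n,len(q),q.mean(0),q.min(0),q.max(0))
s=load("scene9");crop(s,130,190,270,330,4,"pics/e1.png")
E
```

```text
t 29.95 pos [ 479.3 -180.8  281.3] yaw 0.0039 tilt [ 0.0043 -0.0014] F [-0.8 -1.8  1. ] w 87.1
dp tool [-192.3   29.   122.7] dist 230.0 spin 0.0039
top 112 [ 507.7172032  -372.99935309  183.92369941] [ 495.64422266 -385.96822142  178.75533731] [ 521.19361885 -356.81848175  189.21777011]
scene 177 [ 512.93334665 -371.89802163  184.09156644] [ 497.00249128 -387.29324664  176.23640118] [ 523.94624114 -357.53226346  188.73806753]
```

View pics/end_scene.png

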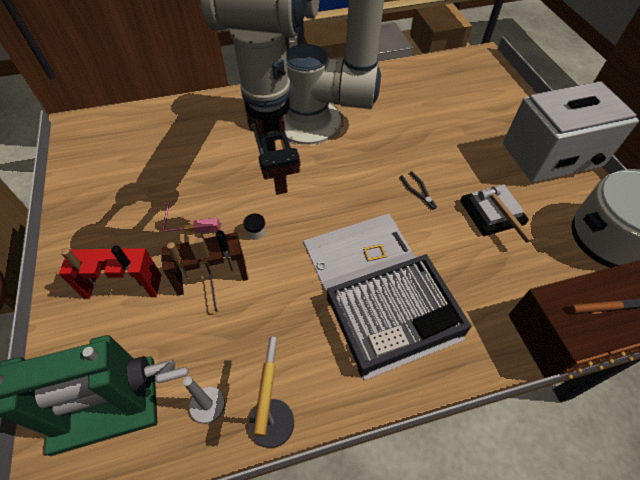

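View pics/e1.png

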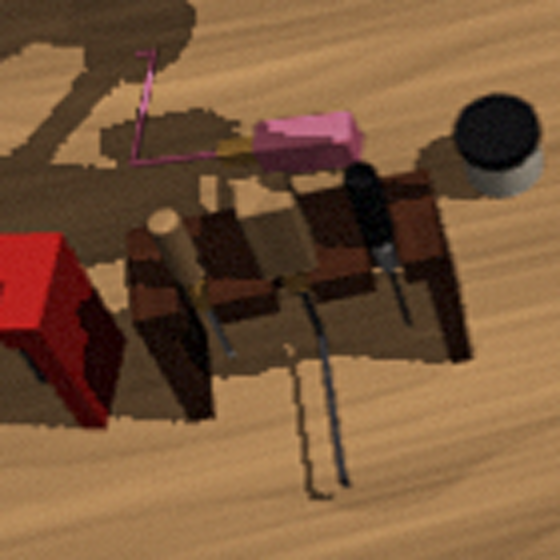

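View pics/end_top.png

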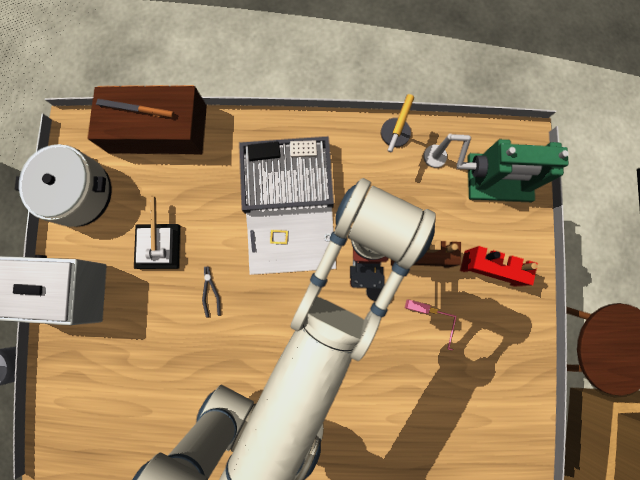

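The end views show the hook back in the brown rack, the buckle flat on the sheet (scene 374,253; top 279,237), and everything else where it started. I'll let the arm settle, then hand in.

Emit:
jog_arm --fingers '[87,87,87]' --pt "0 0 0" --pt "0 0 0" --pt "0 0 0" --spin '[0,0,0]'

```text
clock: 30.42
position: [479.4, -184.0, 277.7]
eef_rot: [-0.0, 0.707, 0.707, -0.0]
contact_force: [0.4, 0.9, -0.4]
width: 86.7
```

```bash
python3 -c "
from cell import env
print(env.observe()['qvel'].round(3)); print(env.close_job())"
```

```text
[ 0.004 -0.004  0.003  0.    -0.     0.002]
the job is handed in; nothing more can be done
None
```

The buckle is out and the hook is back in its notch; I handed the job in at about 30 s of the 72 s allowed. I took the hook from the brown rack and touched the sheet lightly once to set its height. Then I put the claw in the buckle's window, raked it out over the 13 mm ridge at the hearth's front, hung the hook up and let go.

- **Buckle:** after the hook was lifted off, it lay flat on the level part of the sheet. Its middle is 76 mm in front of the hearth and its nearest edge about 55 mm clear.
- **Forces:** the strongest reading was about 6 N, at that first touch. Forces are only reported at the end of each move, and none of the other readings stood out from the sensor noise.
- **Hook:** the top of the handle measures within about 3 mm of where it hung at the start. In the end picture the ferrule sits in the notch and the toe points the same way as before.
- **Everything else:** the ring, strip, jar, pliers and hammer and the pink and red look-alikes look unmoved, judged by eye. The arm partly hid the ring in the last top view.
- **Disagreement:** the two cameras differed by 2–5 mm in x, so I averaged them or used one camera throughout. The claw also sat about 2.5 mm to one side of where the arm's pose put it, which the window left room for.

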